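# Pack shelf channels on the banding carriage

### The job

Release the carriage's red clamp lever, slide the empty carriage by its handle until its red pointer stands at the green mark's white line, and turn the lever back to clamped. Then pack all the shelf channels on the middle of the carriage's bed in a single neat stack between its stakes, plain open-up and blue open-down in turn starting with a plain one, each blue one set a little to one side of the plain ones so that it hooks over one flange of the channel below, with one of its own flanges standing inside that channel and seated fully down. Leave the amber bottle and the red-capped jar where they are.

Things in the scene. Friction and masses are not known exactly. Their poses are not given: they have to be found in the camera images.
- up1_c (a point): Open-up channel 1 of at most 3 (None if absent): plain aluminium U-channel 150 x 54 x 34 mm, flanges pointing up. 4 mm wall, 0.2 kg. Both flanges have a 60 mm long finger cut-out half-way along, leaving 16 mm of height next to the web. Point: its centre, 17 mm above its underside; x along it, y across, z up. Both ends and both flanges are alike.
- up2_c (a point): Open-up channel 2 of at most 3 (None if absent): plain aluminium U-channel 150 x 54 x 34 mm, flanges pointing up. 4 mm wall, 0.2 kg. Both flanges have a 60 mm long finger cut-out half-way along, leaving 16 mm of height next to the web. Point: its centre, 17 mm above its underside; x along it, y across, z up. Both ends and both flanges are alike.
- up3_c (a point): Open-up channel 3 of at most 3 (None if absent): plain aluminium U-channel 150 x 54 x 34 mm, flanges pointing up. 4 mm wall, 0.2 kg. Both flanges have a 60 mm long finger cut-out half-way along, leaving 16 mm of height next to the web. Point: its centre, 17 mm above its underside; x along it, y across, z up. Both ends and both flanges are alike.
- down1_c (a point): Open-down channel 1 of 2: the same channel, coated blue, 150 x 54 x 34 mm, flanges pointing down, web on top. 4 mm wall, 0.2 kg. Both flanges have a 60 mm long finger cut-out half-way along, leaving 16 mm of height next to the web. Point: its centre, 17 mm above its underside; x along it, y across, z up. Both ends and both flanges are alike.
- down2_c (a point): Open-down channel 2 of 2: the same channel, coated blue, 150 x 54 x 34 mm, flanges pointing down, web on top. 4 mm wall, 0.2 kg. Both flanges have a 60 mm long finger cut-out half-way along, leaving 16 mm of height next to the web. Point: its centre, 17 mm above its underside; x along it, y across, z up. Both ends and both flanges are alike.
- carriage (a joint): How far the white carriage has slid along its bench rail, m, 0 to 0.17; it grows along the +x axis of the bed. It drags with about 10 N of friction and stays where it is left; the clamp does not hold it any harder in this model.
- bed (a point): Centre of the top of the black rubber bed on the carriage, 180 x 80 mm, 31 mm above the table. Four steel stakes 10 mm thick stand round it at x = +-68, y = +-47 mm, up to 80 mm above the bed; the stack goes between them. x runs along the bed and the rail (the way the carriage joint grows), y across, z up.
- pointer (a point): The small red pointer on the carriage's edge, level with the middle of the bed along x, 60 mm from the bed's centre at -y (the side away from the robot).
- mark_line (a point): The white line on top of the green mark clipped beside the rail, 23 mm above the table, on the pointer's side; x runs along the rail. The carriage is at the mark when pointer and line have the same x along the rail.
- handle (a point): The carriage's upright steel handle post, diameter 18 mm, at the -x end, 125 mm from the bed's centre. It stands from 29 to 84 mm above the table; this point is on its axis 60 mm above the table.
- clamp (a joint): Angle of the red clamp lever on the carriage, rad: 0 is clamped (lever arm at right angles to the rail, pointing to the bed's +y), 1.57 is released (arm pointing along the rail, to the bed's +x). It turns clockwise from above as it is released, has a stop at each end, and stays where it is left (about 0.06 N m of friction; grip its knob lightly).
- clamp_knob (a point): The upright red knob at the end of the clamp lever, diameter 18 mm, from 43 to 83 mm above the table, 60 mm from the lever's pivot; this point is on the knob's axis 68 mm above the table. It moves with the lever.
- clamp_pivot (a point): The vertical axis of the clamp lever, on the carriage 125 mm from the bed's centre at +x, given 68 mm above the table.
- amber_center (a point): Amber bottle, bystander, diameter 68 mm, 150 mm tall; this point is half-way up.
- redcap_center (a point): Dark jar with red cap, bystander, diameter 68 mm, 110 mm tall; this point is half-way up.

How it is judged:
By the outcome, as a careful person would: the job done as asked, in the order asked, and still so for the second after the job is handed in, with the robot touching nothing.
Of up1, up2, up3 only 2 to 3 are there at a start; the rules pass over those that are not, and their reading is None.
At some moment in a run one of down1, down2 may be knocked a few centimetres aside while the robot is not near it.
It also fails if it takes over 208 s, if anything falls off the work surface, if the arm or the gripper's body presses on something with over 40 N, if the wrist force passes 120 N, or if a joint passes its speed limit or range.

### The arm

A 7-joint arm with a two-finger parallel gripper is mounted at the origin on the work surface. World frame = base frame: x ahead of the robot, y to its left, z up, the work surface at z = 0. Lengths are in m, angles in rad, forces in N, time in s.
With the tool pointing down it reaches from about 0.4 to 0.9 m from the base axis. Payload 5.6 kg.
Tool frame: the origin (TCP) lies on the centre line of the jaws, within the pads' length; the fingertips stand 22 mm ahead of it and the grasp point (between the pads) lies 3 mm ahead of it; z points along the fingers, y is the line along which they close (so a half turn about z gives the same grasp; the last joint's range is limited). The gripper opens to 92 mm and grips with 3 to 60 N. Pads are 20 mm wide; open, the fingers measure 128 mm over their backs; the gripper's body (75 mm by 189 mm) begins 69 mm behind the grasp point.
Start: joints at [-1.37, 0.468, -0.012, 1.603, 0.006, 1.071, -0.056], TCP at [0.157, 0.631, 0.237] pointing down, gripper open.
Joint ranges: [-2.53, 2.53], [-0.31, 2.02], [-1.57, 1.55], [0.28, 2.44], [-1.29, 4.43], [0.15, 1.84], [-2.92, 2.92]. Speed limits (rad/s): [2.57, 2.57, 3.14, 3.14, 3.14, 3.14, 3.14].

### API

Orientations are given as a unit quaternion [w, x, y, z].
In Python, from rig import r gives the robot as it stands. The module is installed in compiled form; this text tells all that it offers.
- The arm moves only by the tool servo_tool, never from a script. Its argument "rows" is a list of rows, each a list of 7 numbers: the shift along the tool's x, y, z in cm, then the turn, a rotation vector about the tool's x, y, z in degrees, then the closure in counts, from 0 (fully open) to 255 (shut). In form: [[dx, dy, dz, rx, ry, rz, hand], ...]. A call has 1 to 12 rows; each row shifts and turns the commanded pose from where the row before left it, along the tool's axes as they then stand; what a row does not reach is not made up. A row lasts 1/10 s, in which the tool goes at most 50 mm and 8.59 degrees, less where a joint would pass 70% of its speed; a pose out of reach is approached as far as the arm can. A call with a gripper value outside its range is refused whole. The fingers move at their own pace and stop on an object; "squeeze" is the grip in N (left out, the last holds). Time passes only in rows, so rows that do not move let the fingers close. It gives the time, the measured TCP pose, the force, the opening and the grip force at its end, in the units of the state.
- r.sense(): the state, without advancing time (a new reading comes with each control period).
- r.snapshot(name): name is "scene" or "top" or "wrist"; returns a dict with "image" (480x640x3 uint8, red, green, blue), "fx", "fy", "cx", "cy" (pixels), "extrinsics" (4x4, takes a point from world to camera coordinates). Camera axes: x right, y down, z forward; pixel columns grow to the right and rows downward; lengths in m; the calibration is good to about 2 mm. The wrist camera is an equidistant fisheye: a pixel r from the principal point sees the ray r / f radians off the axis. A picture is of the moment at which its call begins. There is no depth.
- r.hand_in(): hands the job in; it is judged then, once.
Trained networks look in a picture, given as the dict that the camera call returned (one of the last four; its "shot" number tells which), for a name from the list of things; names that differ only in an ending like _2 or _b are one class to them, and where a whole thing is asked for, a point or a joint stands for the part that bears it (a point fixed in the world has none). Each returns a list of dicts, best first, with "score" (0 to 1); they miss things now and then, are a little off and sometimes report something else, mostly with a low value. They report only what shows in the picture. A call takes as long as a camera call.
- r.outline_of(query, picture): "pixels" (480x640 bool, what is visible of it) and "bbox" ([left, top, right, bottom] in pixels, round what is visible of it).
- r.spot_point(query, picture): "xy" ([column, row] in pixels: a listed point, or the origin of a listed thing).
The state is a dict: "time": time; "joint_positions": joint angles; "qd": joint speeds; "effort": joint torques, N m; "ee_pos": TCP position; "tool_rot": TCP orientation; "wrist_force": force on the tool from outside, world axes, zero at the start; "moment": the same for the moment, N m; "width": opening from 0.0 (shut) to 1.0 (fully open); "finger_force": force on a finger pad.
Only numpy, scipy, OpenCV 4.12 (cv2) and the standard library are available. Lean on these libraries where they do the work, as an engineer would, in place of code of your own. Each camera call takes 0.05 s, during which the arm holds its last target. There are 200 camera calls.

## Working session

There is one attempt and no reset: what is moved stays moved. The work goes in short steps, Python scripts to look and compute and a tool call to move; the robot and the scene stay as the last step left them, time stands still between calls to the robot, and variables do not carry over. Pictures are saved under pics/ and viewed, at most 14 in all, crops included, and the job is handed in when it is done.

Besides the shell and the picture viewer there is one more tool, called after "Request:" as name(argument=value, ...) on one line, values as JSON. servo_tool: Moves the arm, as the interface text tells. Its arguments: {"type":"object","properties":{"rows":{"type":"array","items":{"type":"array","items":{"type":"number"}}},"squeeze":{"type":"number"}},"required":["rows"]}

```bash
mkdir -p pics; cat > h.py <<'E'
from rig import r
import numpy as np, cv2
def snap(n,save=None):
    p=r.snapshot(n)
    if save: cv2.imwrite('pics/'+save+'.png',p['image'][:,:,::-1])
    return p
def ray(p,xy,fish=False):
    u=(xy[0]-p['cx'])/p['fx'];v=(xy[1]-p['cy'])/p['fy']
    if fish:
        t=np.hypot(u,v);d=np.array([u/t*np.sin(t),v/t*np.sin(t),np.cos(t)]) if t>1e-9 else np.array([0,0,1.])
    else: d=np.array([u,v,1.])
    E=np.array(p['extrinsics']);R=E[:3,:3];return -R.T@E[:3,3],R.T@d
def at(p,xy,z,fish=False):
    o,d=ray(p,xy,fish);return o+d*(z-o[2])/d[2]
def proj(p,X,fish=False):
    E=np.array(p['extrinsics']);c=E[:3,:3]@np.array(X)+E[:3,3]
    if fish:
        t=np.arctan2(np.hypot(c[0],c[1]),c[2]);k=t/np.hypot(c[0],c[1]);return np.array([p['cx']+p['fx']*k*c[0],p['cy']+p['fy']*k*c[1]])
    return np.array([p['cx']+p['fx']*c[0]/c[2],p['cy']+p['fy']*c[1]/c[2]])
Z=dict(bed=.031,pointer=.03,mark_line=.023,handle=.06,clamp_knob=.068,clamp_pivot=.068,amber_center=.075,redcap_center=.055)
E
python3 - <<'E'
from h import *
s=r.sense();print(s['ee_pos'],s['tool_rot'],s['width'],s['time'])
for n in ['top','scene']:
    p=snap(n,n+'0');print(n,np.round(ray(p,(320,240)),2).tolist())
    for q in list(Z)+['up1_c','down1_c']:
        for d in r.spot_point(q,p)[:4]:
            print(q,round(d['score'],2),np.round(d['xy'],1),np.round(at(p,d['xy'],Z.get(q,.017)),3))
E
```

```text
[0.15682242 0.63023381 0.23563411] [-6.14526358e-05  1.21623859e-01  9.92575855e-01 -8.97469451e-04] 1.0007186860194912 0.0
top [[0.4, -0.01, 1.04], [0.19, -0.01, -0.98]]
bed 0.88 [349.  214.2] [ 0.654 -0.08   0.031]
bed 0.38 [402.8 208.9] [ 0.665 -0.2    0.031]
pointer 0.65 [345.7 188.5] [ 0.714 -0.074  0.03 ]
mark_line 0.51 [295.4 188.5] [0.718 0.04  0.023]
handle 0.71 [403.8 207.2] [ 0.661 -0.197  0.06 ]
clamp_knob 0.85 [289.6 238.4] [0.593 0.05  0.068]
clamp_pivot 0.62 [294.1 214.7] [0.645 0.041 0.068]
amber_center 0.83 [516.9 268.4] [ 0.523 -0.423  0.075]
redcap_center 0.55 [117.8 276.9] [0.517 0.417 0.055]
redcap_center 0.51 [345.8 188.4] [ 0.707 -0.072  0.055]
redcap_center 0.16 [380.6 304.3] [ 0.453 -0.14   0.055]
up1_c 0.72 [382.2 306.1] [ 0.451 -0.148  0.017]
down1_c 0.74 [288.3 237.9] [0.605 0.056 0.017]
down1_c 0.61 [184.4 323.2] [0.419 0.282 0.017]
scene [[0.96, -0.58, 0.91], [-0.34, 0.55, -0.77]]
pointer 0.76 [344.8 311.2] [ 0.713 -0.078  0.03 ]
mark_line 0.54 [374.3 275.8] [0.717 0.036 0.023]
handle 0.68 [343.  312.4] [ 0.72  -0.099  0.06 ]
handle 0.63 [285.8 337.2] [ 0.659 -0.204  0.06 ]
clamp_knob 0.59 [350.4 243.3] [0.647 0.051 0.068]
clamp_knob 0.56 [327.7 235.4] [0.595 0.043 0.068]
clamp_pivot 0.95 [350.1 243.2] [0.646 0.051 0.068]
amber_center 0.56 [141.3 388.6] [ 0.518 -0.426  0.075]
redcap_center 0.8 [380.6 132.5] [0.515 0.427 0.055]
up1_c 0.56 [225.6 278. ] [ 0.456 -0.14   0.017]
down1_c 0.87 [317.4 162.3] [0.418 0.275 0.017]
down1_c 0.55 [351.2 245.1] [0.632 0.085 0.017]
down1_c 0.33 [376.  275.1] [0.718 0.043 0.017]
```

View pics/top0.png

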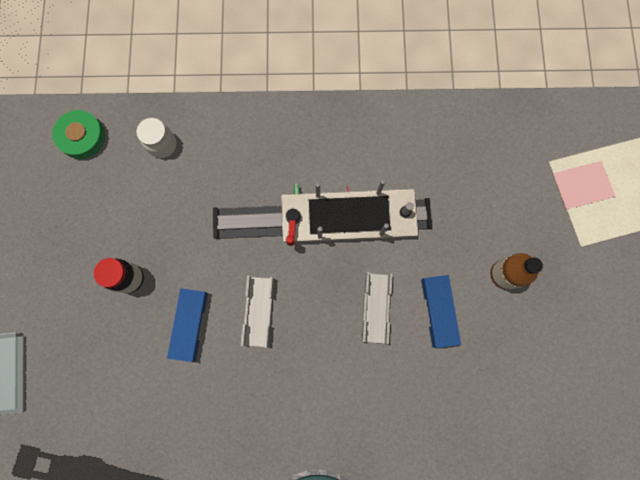

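View pics/scene0.png

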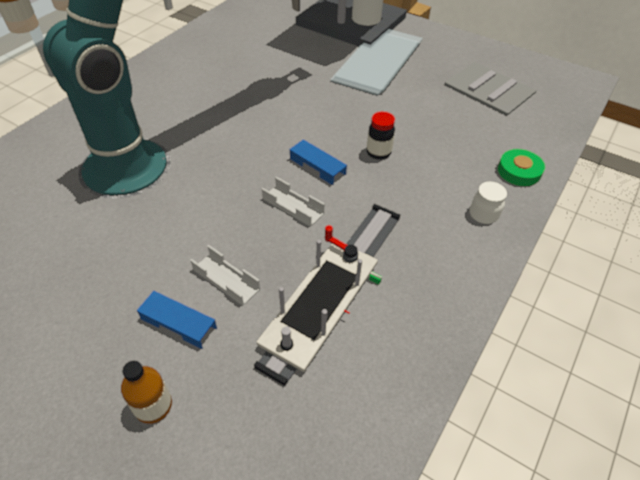

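The top picture shows the carriage with its lever at (290,238), handle (405,210), green mark (297,188) and pointer (347,188). There are two plain channels at (258,311) and (377,308), and two blue ones at (188,325) and (441,312), so the stack has four. The scene picture agrees.

Request:
servo_tool(rows=[[0,0,-0.5,0,0,-7,100],[0,0,-0.5,0,0,-7,100],[-2.4,-3.5,-0.3,0,0,0,100],[-2.4,-3.5,-0.3,0,0,0,100],[-2.4,-3.5,-0.3,0,0,0,100],[-2.4,-3.5,-0.3,0,0,0,100],[-2.4,-3.5,-0.3,0,0,0,100],[-2.4,-3.5,-0.3,0,0,0,100],[-2.4,-3.5,-0.3,0,0,0,100],[-2.4,-3.5,-0.3,0,0,0,100],[-2.4,-3.5,-0.3,0,0,0,100],[-2.4,-3.5,-0.3,0,0,0,100]], squeeze=4)

```text
time: 2.3
ee_pos: [0.3979, 0.2794, 0.2771]
tool_rot: [0.0, -0.0, 1.0, 0.0]
wrist_force: [0.8, -0.1, -0.2]
width: 0.611
finger_force: 0.0
```

Request:
servo_tool(rows=[[-2.4,-3.5,-0.3,0,0,0,100],[-2.4,-3.5,-0.3,0,0,0,100],[-2.4,-3.5,-0.3,0,0,0,100],[-2.4,-3.5,-0.3,0,0,0,100],[-2.4,-3.5,-0.3,0,0,0,100],[-2.4,-3.5,-0.3,0,0,0,100],[-2,-3.5,-0.3,0,0,0,100],[0,0,0,0,0,0,100],[0,0,0,0,0,0,100]])

```text
time: 3.2
ee_pos: [0.5612, 0.0354, 0.2974]
tool_rot: [-0.0, 0.001, 1.0, 0.0]
wrist_force: [-0.4, 0.7, 0.0]
width: 0.61
finger_force: 0.0
```

```bash
cat >> h.py <<'E'
from scipy.spatial.transform import Rotation as Ro
def tcp():
    s=r.sense();q=np.array(s['tool_rot']);R=Ro.from_quat(q[[1,2,3,0]]).as_matrix()
    print('t',round(s['time'],1),'tcp',np.round(s['ee_pos'],4),'ytilt',np.round(R[:,1],3),'z',np.round(R[:,2],3),'w',round(s['width']*92,1),'F',np.round(s['wrist_force'],1))
    return np.array(s['ee_pos']),R
def look(n,qs,save=None):
    p=snap(n,save);f=n=='wrist'
    for q in qs:
        for d in r.spot_point(q,p)[:3]: print(q,round(d['score'],2),np.round(d['xy']),np.round(at(p,d['xy'],Z.get(q,.017),f),4))
    return p
E
python3 - <<'E'
from h import *
tcp();print(r.sense()['joint_positions'])
look('wrist',list(Z)[:6],'w1');look('top',list(Z)[:6])
E
```

```text
t 3.2 tcp [0.5612 0.0354 0.2974] ytilt [0.002 1.    0.   ] z [-0.  0. -1.] w 56.1 F [-0.4  0.7  0. ]
[-0.40791753  0.26160962  0.34624901  1.77228409 -0.09764537  1.1247724
  1.53891813]
bed 0.72 [226. 286.] [ 0.655  -0.0769  0.031 ]
mark_line 0.59 [321. 334.] [0.7231 0.0393 0.023 ]
handle 0.39 [329. 299.] [0.6584 0.0477 0.06  ]
handle 0.23 [395. 108.] [0.4483 0.1149 0.06  ]
clamp_knob 0.59 [336. 245.] [0.593  0.0537 0.068 ]
clamp_pivot 0.91 [329. 297.] [0.6523 0.0467 0.068 ]
bed 0.91 [352. 216.] [ 0.6504 -0.0857  0.031 ]
bed 0.75 [122. 279.] [0.5156 0.4172 0.031 ]
pointer 0.63 [345. 191.] [ 0.7092 -0.0719  0.03  ]
mark_line 0.51 [344. 186.] [ 0.7232 -0.0702  0.023 ]
handle 0.57 [406. 205.] [ 0.6652 -0.2011  0.06  ]
```

View pics/w1.png

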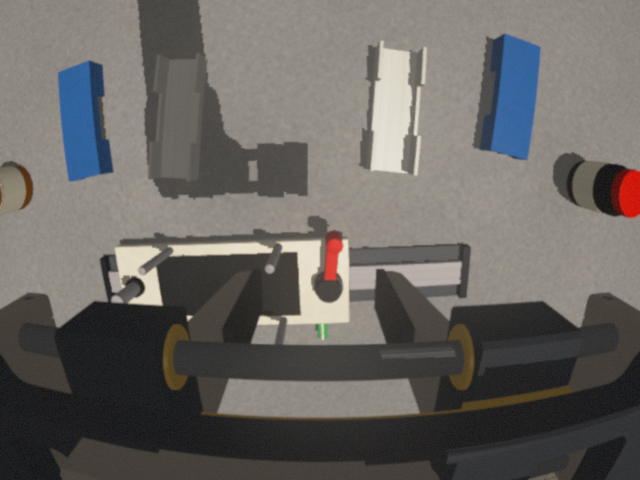

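The wrist view shows the red knob at (335,243), the lever pivot at (329,288) and the green mark at (322,330). It matches the measured positions.

Request:
servo_tool(rows=[[-1.6,0.7,3,0,0,0,100],[-1.7,0.6,4,0,0,0,100],[0,0,4,0,0,0,100],[0,0,4,0,0,0,100],[0,0,4,0,0,0,100],[0,0,3.6,0,0,0,100],[0,0,0,0,0,0,100],[0,0,0,0,0,0,180],[0,0,0,0,0,0,230],[0,0,0,0,0,0,230],[0,0,0,0,0,0,230]], squeeze=4)

```text
time: 5.0
ee_pos: [0.5953, 0.0492, 0.0734]
tool_rot: [0.001, -0.0, 1.0, 0.0]
wrist_force: [-0.1, 0.5, -0.6]
width: 0.28
finger_force: 0.0
```

```bash
python3 - <<'E'
from h import *
tcp()
p=look('top',['handle','pointer','mark_line','clamp_pivot','clamp_knob'],'t2')
p2=look('scene',['handle','pointer','mark_line','clamp_pivot','clamp_knob'])
for n,q in(('top',p),('scene',p2)):
    im=q['image'].astype(int)
    R,G,B=im[:,:,0],im[:,:,1],im[:,:,2]
    for nm,m,z in (('green',(G>R+35)&(G>B+30),.023),('red',(R>G+60)&(R>B+60),.03)):
        k,l,s,c=cv2.connectedComponentsWithStats(m.astype(np.uint8))
        for i in range(1,k):
            if 4<s[i,4]<300: print(n,nm,s[i],np.round(c[i]),np.round(at(q,c[i],z),4))
E
```

```text
t 5.0 tcp [0.5953 0.0492 0.0734] ytilt [-0.001  1.     0.001] z [ 0.003  0.001 -1.   ] w 25.8 F [-0.1  0.5 -0.6]
handle 0.75 [408. 206.] [ 0.664  -0.2058  0.06  ]
pointer 0.64 [343. 188.] [ 0.7158 -0.0685  0.03  ]
mark_line 0.49 [349. 214.] [ 0.6576 -0.0811  0.023 ]
handle 0.57 [287. 337.] [ 0.662  -0.2022  0.06  ]
pointer 0.77 [345. 310.] [ 0.7116 -0.0767  0.03  ]
mark_line 0.47 [375. 276.] [0.7178 0.0365 0.023 ]
clamp_pivot 0.96 [354. 243.] [0.652  0.0549 0.068 ]
top green [102 131   2   5   6] [103. 133.] [0.8576 0.4879 0.023 ]
top green [ 99 137   5   8  12] [101. 141.] [0.8383 0.49   0.023 ]
top red [347 186   2   6  11] [347. 189.] [ 0.7135 -0.0778  0.03  ]
scene green [369 274  12  10  71] [374. 279.] [0.7214 0.0295 0.023 ]
scene red [332 237  16  13 102] [339. 243.] [0.6108 0.0649 0.03  ]
scene red [344 310   6   4  13] [346. 311.] [ 0.7155 -0.0762  0.03  ]
```

Request:
servo_tool(rows=[[0,0,0,0,0,0,240],[0,0,0,0,0,0,240],[0,0,0,0,0,0,240],[-0.06,0.86,0,0,0,8.2,240],[-0.06,0.86,0,0,0,8.2,240],[-0.06,0.86,0,0,0,8.2,240],[-0.06,0.86,0,0,0,8.2,240],[-0.06,0.86,0,0,0,8.2,240],[-0.06,0.86,0,0,0,8.2,240]], squeeze=5)

```text
time: 6.5
ee_pos: [0.617, 0.0924, 0.0727]
tool_rot: [0.002, 0.419, 0.908, -0.0]
wrist_force: [2.9, -5.7, 1.9]
width: 0.194
finger_force: 5.0
```

```bash
python3 - <<'E'
from h import *
tcp();print(r.sense()['finger_force'])
look('scene',['clamp_knob','clamp_pivot'])
E
```

```text
t 6.5 tcp [0.617  0.0924 0.0727] ytilt [0.761 0.648 0.001] z [ 0.004 -0.003 -1.   ] w 17.8 F [ 2.9 -5.7  1.9]
4.996703937649727
clamp_knob 0.57 [229. 277.] [ 0.4882 -0.1584  0.068 ]
clamp_knob 0.54 [348. 228.] [0.6211 0.0852 0.068 ]
clamp_pivot 0.74 [353. 248.] [0.6581 0.0425 0.068 ]
```

Request:
servo_tool(rows=[[-0.06,0.86,0,0,0,8.2,240],[-0.06,0.86,0,0,0,8.2,240],[-0.06,0.86,0,0,0,8.2,240],[-0.06,0.86,0,0,0,8.2,240],[-0.06,0.86,0,0,0,8.2,240],[0,0.3,0,0,0,0,240],[0,0,0,0,0,0,240]])

```text
time: 7.35
ee_pos: [0.6535, 0.107, 0.0704]
tool_rot: [-0.003, 0.708, 0.706, -0.004]
wrist_force: [-11.0, -4.2, 7.4]
width: 0.287
finger_force: 5.0
```

```bash
python3 - <<'E'
from h import *
tcp();print(r.sense()['finger_force'])
look('scene',['clamp_knob','clamp_pivot','handle'],'s3')
E
```

```text
t 7.3 tcp [0.6535 0.107  0.0704] ytilt [ 1.    -0.004 -0.01 ] z [-0.01  -0.002 -1.   ] w 26.4 F [-11.   -4.2   7.4]
5.0060901045799255
clamp_knob 0.74 [365. 232.] [0.6565 0.0968 0.068 ]
clamp_pivot 0.95 [356. 244.] [0.6584 0.0561 0.068 ]
handle 0.67 [285. 337.] [ 0.6579 -0.2031  0.06  ]
handle 0.32 [314. 163.] [0.438  0.2263 0.06  ]
```

View pics/s3.png

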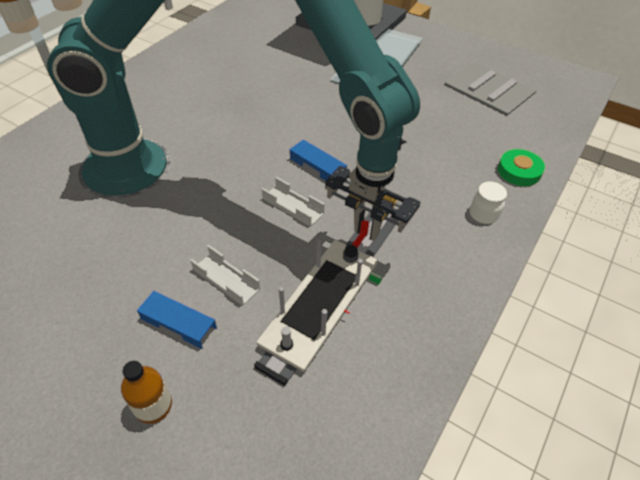

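The lever now lies along the rail, with the knob at (365,230) held against its stop. It is released, so I'm moving to the handle at (287,337).

Request:
servo_tool(rows=[[0,-0.3,0,0,0,0,100],[0,0,0,0,0,0,100],[0,0,0,0,0,0,100],[0,0,0,0,0,0,100],[0,0,-3,0,0,0,100],[0,0,-4,0,0,0,100],[0,0,-4,0,0,0,100],[-3,0,0,0,0,0,100],[-4,0,0,0,0,0,100],[-4,0.2,0,0,0,0,100],[-4,0.4,0,0,0,0,100],[-4,0.2,0,0,0,0,100]])

```text
time: 8.75
ee_pos: [0.6624, -0.0818, 0.1818]
tool_rot: [0.0, 0.708, 0.706, 0.0]
wrist_force: [1.7, -0.6, -1.3]
width: 0.604
finger_force: 0.0
```

Request:
servo_tool(rows=[[-4,0,0,0,0,0,100],[-4,0,0,0,0,0,100],[-3,0.2,0,0,0,0,100],[-1,0.2,0,0,0,0,100],[0,0,0,0,0,0,100],[0,0,0,0,0,0,100]])

```text
time: 9.35
ee_pos: [0.6662, -0.1983, 0.1812]
tool_rot: [-0.001, 0.707, 0.707, 0.0]
wrist_force: [0.9, 0.3, -0.4]
width: 0.609
finger_force: 0.0
```

```bash
python3 - <<'E'
from h import *
tcp()
look('wrist',['handle','bed','clamp_knob','pointer'],'w4')
look('top',['handle','pointer','clamp_knob','clamp_pivot','mark_line'])
E
```

```text
t 9.3 tcp [ 0.6662 -0.1983  0.1812] ytilt [ 1.    -0.001 -0.   ] z [-0.     0.002 -1.   ] w 56.0 F [ 0.9  0.3 -0.4]
handle 0.71 [312. 246.] [ 0.6611 -0.2036  0.06  ]
bed 0.87 [306.  83.] [ 0.6559 -0.0777  0.031 ]
pointer 0.6 [380.  82.] [ 0.7159 -0.0754  0.03  ]
pointer 0.56 [344. 185.] [ 0.7221 -0.0706  0.03  ]
clamp_knob 0.73 [263. 214.] [0.6463 0.1084 0.068 ]
clamp_pivot 0.85 [294. 214.] [0.6477 0.0406 0.068 ]
mark_line 0.51 [294. 188.] [0.7196 0.0423 0.023 ]
```

View pics/w4.png

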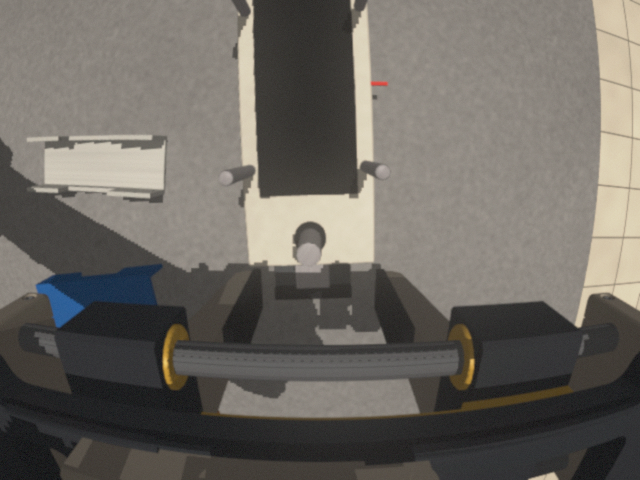

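The handle post is centred at (310,245) between the open fingers, and the pointer is at (380,83). Descending onto the handle.

Request:
servo_tool(rows=[[-0.5,-0.5,2,0,0,0,100],[0,0,4,0,0,0,100],[0,0,4,0,0,0,100],[0,0,1.6,0,0,0,100],[0,0,0,0,0,0,180],[0,0,0,0,0,0,240],[0,0,0,0,0,0,240],[0,0,0,0,0,0,240],[0,0,0,0,0,0,240],[0,0,0,0,0,0,240],[0,0,0,0,0,0,240]], squeeze=30)

```text
time: 11.0
ee_pos: [0.6594, -0.2059, 0.0669]
tool_rot: [-0.001, 0.708, 0.706, -0.0]
wrist_force: [-5.8, 0.3, 6.4]
width: 0.187
finger_force: 30.0
```

Request:
servo_tool(rows=[[0.5,-0.02,0,0,0,0,240],[1,-0.04,0,0,0,0,240],[1,-0.04,0,0,0,0,240],[1,-0.04,0,0,0,0,240],[1,-0.04,0,0,0,0,240],[1,-0.04,0,0,0,0,240],[1,-0.04,0,0,0,0,240],[1,-0.04,0,0,0,0,240],[1,-0.04,0,0,0,0,240],[1,-0.04,0,0,0,0,240],[1,-0.04,0,0,0,0,240],[0,0,0,0,0,0,240]])

```text
time: 12.2
ee_pos: [0.656, -0.1047, 0.067]
tool_rot: [0.002, 0.709, 0.705, -0.002]
wrist_force: [-3.1, -6.0, 3.6]
width: 0.19
finger_force: 30.0
```

```bash
python3 - <<'E'
from h import *
tcp()
for n in('wrist','top','scene'):
  look(n,['mark_line','pointer'],'m5'+n)
E
python3 -c "
import cv2
a=cv2.imread('pics/m5wrist.png');b=cv2.imread('pics/m5scene.png')
b=cv2.resize(b[240:320,330:430],None,fx=4,fy=4)
cv2.imwrite('pics/m5.png',cv2.hconcat([cv2.resize(a[:240,300:540],(400,400)),cv2.copyMakeBorder(b,0,80,0,0,0)]))"
```

```text
t 12.2 tcp [ 0.656  -0.1047  0.067 ] ytilt [ 1.    -0.005  0.   ] z [ 0.    -0.005 -1.   ] w 17.5 F [-3.1 -6.   3.6]
mark_line 0.8 [432.  13.] [0.7178 0.039  0.023 ]
pointer 0.7 [425.  32.] [0.7113 0.0251 0.03  ]
mark_line 0.38 [294. 188.] [0.7185 0.043  0.023 ]
pointer 0.73 [300. 189.] [0.7135 0.0303 0.03  ]
mark_line 0.48 [373. 274.] [0.7128 0.0385 0.023 ]
pointer 0.62 [368. 278.] [0.7109 0.0174 0.03  ]
pointer 0.36 [224. 277.] [ 0.4591 -0.145   0.03  ]
```

View pics/m5.png

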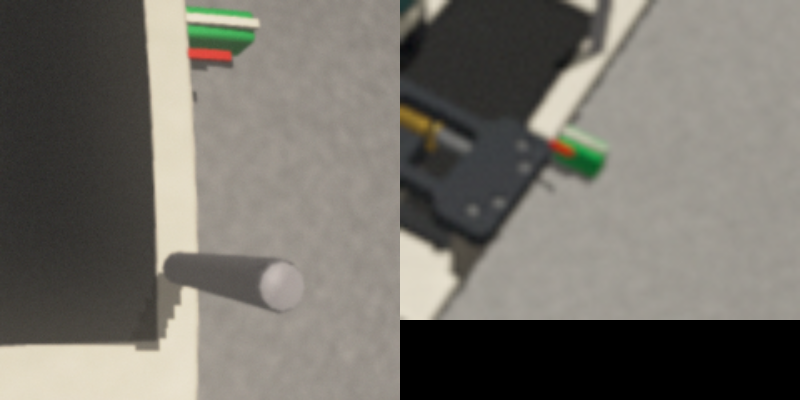

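The crop shows the white line just ahead of the red pointer, about 14 mm further along the rail.

Request:
servo_tool(rows=[[0.5,-0.02,0,0,0,0,240],[0.5,-0.02,0,0,0,0,240],[0.4,0,0,0,0,0,240],[0,0,0,0,0,0,240],[0,0,0,0,0,0,240]])

```text
time: 13.15
ee_pos: [0.6555, -0.0919, 0.067]
tool_rot: [0.002, 0.709, 0.705, -0.002]
wrist_force: [-3.0, -8.5, 2.5]
width: 0.192
finger_force: 30.0
```

```bash
python3 - <<'E'
from h import *
tcp()
for n in('wrist','top','scene'):
  p=look(n,['mark_line','pointer'],'m6'+n)
  if n=='wrist':
    im=p['image'].astype(int)[:60,380:500]
    R,G,B=im[:,:,0],im[:,:,1],im[:,:,2]
    for nm,m,z in(('red',(R>G+60)&(R>B+60),.03),('white',(im.min(2)>170)&(np.arange(380,500)>418),.023)):
      y,x=np.nonzero(m);c=(x.mean()+380,y.mean());print(nm,len(x),c,at(p,c,z,True))
E
python3 -c "
import cv2
a=cv2.imread('pics/m6wrist.png')
cv2.imwrite('pics/m6.png',cv2.resize(a[:80,380:500],None,fx=5,fy=5))"
```

```text
t 13.2 tcp [ 0.6555 -0.0919  0.067 ] ytilt [ 1.    -0.006  0.   ] z [ 0.    -0.006 -1.   ] w 17.6 F [-3.  -8.5  2.5]
mark_line 0.8 [435.  38.] [0.7182 0.0372 0.023 ]
pointer 0.84 [426.  34.] [0.7115 0.0366 0.03  ]
red 149 (np.float64(424.51677852348996), np.float64(32.288590604026844)) [0.71046333 0.03749437 0.03      ]
white 86 (np.float64(447.43023255813955), np.float64(33.76744186046512)) [0.72559657 0.04045847 0.023     ]
pointer 0.86 [296. 191.] [0.7103 0.0382 0.03  ]
mark_line 0.67 [374. 275.] [0.717  0.0366 0.023 ]
mark_line 0.61 [382. 135.] [0.5066 0.4593 0.023 ]
pointer 0.67 [370. 272.] [0.7068 0.0328 0.03  ]
```

View pics/m6.png

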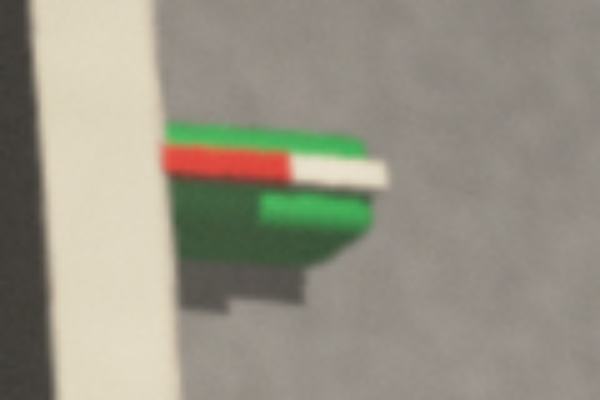

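The red pointer overlaps the white line in this oblique view. Allowing for the height difference between them, it is about 2 mm short. I'll nudge it, let go, and check from right above on the way to the lever.

Request:
servo_tool(rows=[[0.2,0,0,0,0,0,240],[0,0,0,0,0,0,240],[0,0,0,0,0,0,240],[0,0,0,0,0,0,100],[0,0,0,0,0,0,100],[0,0,0,0,0,0,100],[0,0,0,0,0,0,100],[0,0,-4,0,0,0,100],[0,0,-4,0,0,0,100],[0,0,-4,0,0,0,100],[0,0,0,0,0,0,100]])

```text
time: 14.7
ee_pos: [0.6596, -0.0853, 0.1916]
tool_rot: [0.004, 0.708, 0.706, 0.003]
wrist_force: [0.4, -0.2, 0.1]
width: 0.608
finger_force: 0.0
```

```bash
python3 - <<'E'
from h import *
t,R=tcp();p=snap('wrist');o,_=ray(p,(320,240));print('cam',o,'axis',ray(p,(p['cx'],p['cy']+.01),True)[1])
E
```

```text
t 14.7 tcp [ 0.6596 -0.0853  0.1916] ytilt [ 1.    -0.003  0.01 ] z [ 0.01 -0.   -1.  ] w 56.0 F [ 0.4 -0.2  0.1]
cam [ 0.65825256 -0.01872536  0.34038223] axis [ 0.00874928 -0.23954878 -0.97084491]
```

Request:
servo_tool(rows=[[3,3,0,0,0,0,100],[2.8,3,0,0,0,0,100],[0,0,0,0,0,0,100],[0,0,0,0,0,0,100]])

```text
time: 15.15
ee_pos: [0.7159, -0.0255, 0.1833]
tool_rot: [-0.001, 0.707, 0.707, -0.001]
wrist_force: [-0.4, -0.5, 0.3]
width: 0.61
finger_force: 0.0
```

```bash
python3 - <<'E'
from h import *
tcp();p=look('wrist',['mark_line','pointer','bed','clamp_knob','clamp_pivot'],'w7')
print(np.round(proj(p,(.715,.039,.026),True)),ray(p,(320,240))[0])
c=proj(p,(.715,.039,.026),True).astype(int)
a=cv2.imread('pics/w7.png')[c[1]-40:c[1]+40,c[0]-60:c[0]+60]
cv2.imwrite('pics/m7.png',cv2.resize(a,None,fx=5,fy=5))
im=p['image'].astype(int)[c[1]-40:c[1]+40,c[0]-60:c[0]+60];R,G,B=im[:,:,0],im[:,:,1],im[:,:,2]
y,x=np.nonzero((R>G+60)&(R>B+60));print('red',at(p,(x.mean()+c[0]-60,y.mean()+c[1]-40),.03,True),x.mean()*5,y.mean()*5)
E
```

```text
t 15.2 tcp [ 0.7159 -0.0255  0.1833] ytilt [ 1.    -0.001 -0.003] z [-0.003 -0.    -1.   ] w 56.1 F [-0.4 -0.5  0.3]
mark_line 0.77 [322. 153.] [0.7183 0.0382 0.023 ]
pointer 0.55 [315. 151.] [0.7125 0.04   0.03  ]
bed 0.62 [240. 156.] [0.6514 0.0363 0.031 ]
[318. 152.] [0.71635425 0.04110754 0.33209891]
red [0.71097853 0.03926663 0.03      ] 279.38461538461536 202.6153846153846
```

View pics/m7.png

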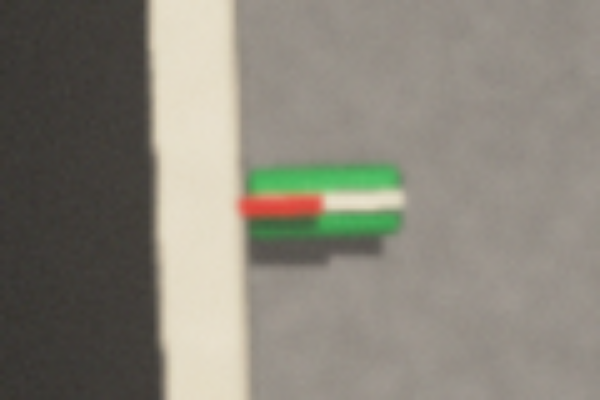

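From directly above, the pointer at (280,206) runs into the white line at (360,200) with less than 1 mm of error. Next is the lever.

Request:
servo_tool(rows=[[4,-1,0,0,0,0,100],[4,-1.1,0,0,0,0,100],[4,-1,0,0,0,0,100],[4,-1,0,0,0,0,100],[4,-1,0,0,0,0,100],[3,-1,0,0,0,0,100],[1.7,-1,0,0,0,0,100],[0,0,0,0,0,0,100],[0,0,0,0,0,0,100]])

```text
time: 16.35
ee_pos: [0.6465, 0.2194, 0.1859]
tool_rot: [0.0, 0.708, 0.706, 0.0]
wrist_force: [0.0, -0.8, -0.6]
width: 0.608
finger_force: 0.0
```

```bash
python3 - <<'E'
from h import *
tcp();p=look('wrist',['clamp_knob','clamp_pivot'],'w8')
look('top',['clamp_knob','clamp_pivot'])
look('scene',['clamp_knob','clamp_pivot'])
E
```

```text
t 16.4 tcp [0.6465 0.2194 0.1859] ytilt [ 1.    -0.004  0.001] z [ 0.001 -0.    -1.   ] w 55.9 F [ 0.  -0.8 -0.6]
clamp_knob 0.76 [318. 240.] [0.6463 0.2199 0.068 ]
clamp_pivot 0.56 [318. 315.] [0.6461 0.1585 0.068 ]
clamp_knob 0.86 [210. 217.] [0.642  0.2224 0.068 ]
clamp_knob 0.62 [294. 191.] [0.6977 0.0404 0.068 ]
clamp_pivot 0.97 [238. 216.] [0.6445 0.1617 0.068 ]
clamp_knob 0.58 [389. 195.] [0.6473 0.2222 0.068 ]
clamp_pivot 0.83 [378. 211.] [0.6502 0.1666 0.068 ]
clamp_pivot 0.21 [380. 132.] [0.5202 0.4149 0.068 ]
```

Request:
servo_tool(rows=[[0.1,0,3,0,0,0,100],[0,0,4,0,0,0,100],[0,0,4,0,0,0,100],[0,0,0.5,0,0,0,180],[0,0,0,0,0,0,240],[0,0,0,0,0,0,240],[0,0,0,0,0,0,240],[0,0,0,0,0,0,240],[0,0,0,0,0,0,240],[0,0,0,0,0,0,240],[0,0,0,0,0,0,240]], squeeze=5)

```text
time: 17.9
ee_pos: [0.6452, 0.2219, 0.0723]
tool_rot: [-0.001, 0.708, 0.706, -0.0]
wrist_force: [-6.2, -0.3, 7.1]
width: 0.197
finger_force: 5.0
```

Request:
servo_tool(rows=[[-0.06,-0.86,0,0,0,-8.2,240],[-0.06,-0.86,0,0,0,-8.2,240],[-0.06,-0.86,0,0,0,-8.2,240],[-0.06,-0.86,0,0,0,-8.2,240],[-0.06,-0.86,0,0,0,-8.2,240],[-0.06,-0.86,0,0,0,-8.2,240],[-0.06,-0.86,0,0,0,-8.2,240],[-0.06,-0.86,0,0,0,-8.2,240],[-0.06,-0.86,0,0,0,-8.2,240],[-0.06,-0.86,0,0,0,-8.2,240],[-0.06,-0.86,0,0,0,-8.2,240],[0,-0.2,0,0,0,0,240]])

```text
time: 19.1
ee_pos: [0.5875, 0.1602, 0.0723]
tool_rot: [0.002, -0.0, 1.0, 0.002]
wrist_force: [1.9, 5.1, -0.2]
width: 0.188
finger_force: 5.0
```

```bash
python3 - <<'E'
from h import *
tcp();look('top',['clamp_knob','clamp_pivot','pointer'])
look('scene',['clamp_knob','clamp_pivot','pointer'])
E
```

```text
t 19.1 tcp [0.5875 0.1602 0.0723] ytilt [-0.     1.     0.003] z [ 0.005  0.003 -1.   ] w 17.3 F [ 1.9  5.1 -0.2]
clamp_pivot 0.88 [242. 215.] [0.6467 0.1531 0.068 ]
clamp_pivot 0.28 [256. 310.] [0.4427 0.1208 0.068 ]
pointer 0.65 [297. 189.] [0.7136 0.0357 0.03  ]
clamp_knob 0.6 [353. 205.] [0.5934 0.1499 0.068 ]
clamp_pivot 0.85 [376. 211.] [0.6466 0.1635 0.068 ]
pointer 0.56 [371. 272.] [0.7079 0.0354 0.03  ]
```

Request:
servo_tool(rows=[[0,-0.3,0,0,0,0,240],[0,-0.3,0,0,0,0,240],[0,0,0,0,0,0,240],[0,0,0,0,0,0,240]])

```text
time: 19.9
ee_pos: [0.5874, 0.1579, 0.0721]
tool_rot: [0.002, -0.001, 1.0, 0.003]
wrist_force: [4.2, 10.0, 3.6]
width: 0.24
finger_force: 5.0
```

Request:
servo_tool(rows=[[0,0.5,0,0,0,0,100],[0,0,0,0,0,0,80],[0,0,0,0,0,0,60],[0,0,0,0,0,0,50],[0,0,-3,0,0,0,0],[0,0,-4,0,0,0,0],[0,0,-4,0,0,0,0],[0,-3,-4,0,0,0,0],[1,-3,-4,0,0,0,0],[1,-4,-4,0,0,0,0],[1,-2,0,0,0,0,0],[0,0,0,0,0,0,0]])

```text
time: 21.1
ee_pos: [0.5563, 0.0398, 0.2955]
tool_rot: [0.001, 0.003, 1.0, -0.0]
wrist_force: [-0.1, -0.5, 0.2]
width: 0.999
finger_force: 0.0
```

```bash
cat >> h.py <<'E'
def chan(p,q,z,fish):
    out=[]
    for d in r.outline_of(q,p)[:4]:
        m=d['pixels'].astype(np.uint8);c,_=cv2.findContours(m,0,1)
        if not c: continue
        c=max(c,key=cv2.contourArea)[:,0,:].astype(float)
        P=np.array([at(p,u,z,fish)[:2] for u in c],np.float32)
        (cx,cy),(w,h),a=cv2.minAreaRect(P)
        if w>h: L,W,ang=w,h,a
        else: L,W,ang=h,w,a+90
        out.append((cx,cy));print(q,round(d['score'],2),'c %.4f %.4f L %.3f W %.3f ang %.1f'%(cx,cy,L,W,(ang+90)%180-90))
    return out
E
python3 - <<'E'
from h import *
tcp()
for n in('wrist','top'):
    p=look(n,['up1_c','down1_c','bed','clamp_knob','pointer','mark_line'],'a9'+n)
    f=n=='wrist'
    chan(p,'up1_c',.025,f);chan(p,'down1_c',.034,f)
E
```

```text
t 21.1 tcp [0.5563 0.0398 0.2955] ytilt [ 0.006  1.    -0.   ] z [ 0.001 -0.    -1.   ] w 91.9 F [-0.1 -0.5  0.2]
up1_c 0.95 [171. 121.] [ 0.4485 -0.1361  0.017 ]
down1_c 0.66 [ 82. 126.] [ 0.4399 -0.2691  0.017 ]
down1_c 0.58 [490.  79.] [0.3936 0.2503 0.017 ]
bed 0.72 [318. 288.] [0.6514 0.0383 0.031 ]
clamp_knob 0.63 [431. 243.] [0.5867 0.1608 0.068 ]
clamp_knob 0.31 [ 81. 126.] [ 0.4464 -0.2339  0.068 ]
pointer 0.63 [321. 332.] [0.7113 0.0427 0.03  ]
mark_line 0.42 [319. 336.] [0.7197 0.0399 0.023 ]
mark_line 0.36 [318. 287.] [0.6525 0.039  0.023 ]
up1_c 0.71 c 0.4482 -0.1322 L 0.153 W 0.068 ang -5.1
down1_c 0.76 c 0.3956 0.2436 L 0.153 W 0.067 ang -8.5
up1_c 0.96 [379. 303.] [ 0.4585 -0.1414  0.017 ]
down1_c 0.79 [197. 332.] [0.3986 0.2533 0.017 ]
up1_c 0.95 c 0.4474 -0.1346 L 0.152 W 0.059 ang -5.2
down1_c 0.9 c 0.3955 0.2548 L 0.149 W 0.040 ang -7.8
```

View pics/a9wrist.png

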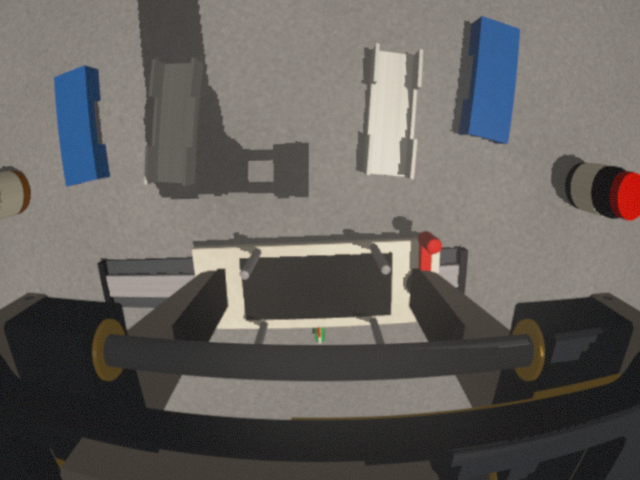

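The wrist view shows the pointer still on the line at (320,333) and the lever clamped with its knob at (430,243). The blue channel on the jar side has already been knocked to (490,79). The plain channels are at (392,112) and (174,122), the second in shadow.

```bash
python3 - <<'E'
from h import *
p=snap('wrist')
for nm,cs,z in(('upA',[(376,43),(421,50),(415,178),(368,174)],.034),('upB',[(152,62),(200,60),(197,187),(148,183)],.034)):
    P=np.array([at(p,c,z,True)[:2] for c in cs]);print(nm,P.round(3).tolist(),P.mean(0))
    v=(P[0]+P[1]-P[2]-P[3])/2;print(np.hypot(*v),np.degrees(np.arctan2(-v[1],-v[0])))
E
```

```text
upA [[0.367, 0.107], [0.372, 0.159], [0.52, 0.153], [0.517, 0.099]] [0.44394806 0.12934807]
0.14866695403352082 -2.8708311744465385
upB [[0.378, -0.151], [0.383, -0.09], [0.53, -0.095], [0.523, -0.158]] [ 0.45324135 -0.12346116]
0.14605594734818075 -2.2940777153482537
```

Request:
servo_tool(rows=[[3,2.4,1,0,0,3,0],[3,2.3,3,0,0,0,0],[3,2.3,3,0,0,0,0],[2.6,1.5,3,0,0,0,0],[0,0,4,0,0,0,0],[0,0,3,0,0,0,0],[0,0,0,0,0,0,0],[0,0,0,0,0,0,0]])

```text
time: 22.85
ee_pos: [0.4449, 0.1332, 0.125]
tool_rot: [-0.0, 0.026, 1.0, -0.0]
wrist_force: [0.5, 0.2, 0.0]
width: 1.005
finger_force: 0.0
```

```bash
python3 - <<'E'
from h import *
t,R=tcp()
p=look('wrist',['up1_c'],'b1');chan(p,'up1_c',.03,True)
print(proj(p,(.444,.129,.004),True),proj(p,(t[0],t[1],.004),True))
E
```

```text
t 22.9 tcp [0.4449 0.1332 0.125 ] ytilt [ 0.052  0.999 -0.   ] z [-0. -0. -1.] w 92.4 F [0.5 0.2 0. ]
up1_c 0.88 [ 27. 261.] [ 0.4484 -0.137   0.017 ]
up1_c 0.67 c 0.4315 -0.1218 L 0.117 W 0.086 ang -5.5
[312.79454448 239.09608339] [318.44316864 239.99013028]
```

View pics/b1.png

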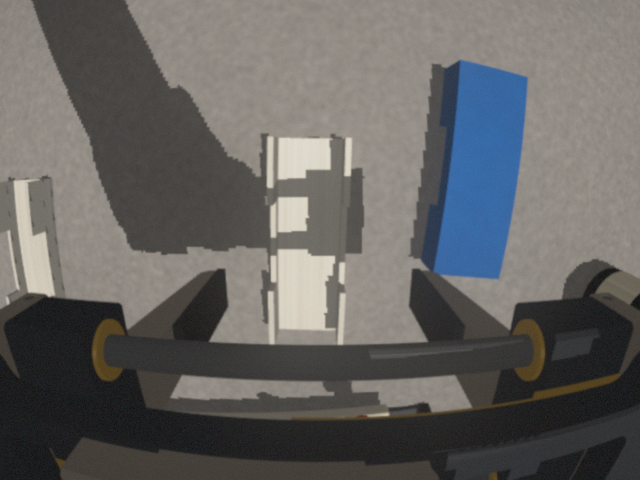

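```bash
python3 - <<'E'
from h import *
p=snap('wrist')
for c in [(304.5,138),(307,330)]: print(at(p,c,.004,True))
for c in [(265,136),(352,138),(268,344),(343,344)]: print(at(p,c,.034,True))
E
```

```text
[0.37043    0.12765311 0.004     ]
[0.52180792 0.12065768 0.004     ]
[0.36835061 0.10328958 0.034     ]
[0.37277168 0.1591268  0.034     ]
[0.5168528  0.09264723 0.034     ]
[0.51930085 0.14830635 0.034     ]
```

The channel's web runs from (304,138) to (307,330), so its centre is (0.445, 0.125), 8 mm to the side of the tool.

Request:
servo_tool(rows=[[0,-0.8,3,0,0,0,0],[0,0,4,0,0,0,0],[0,0,2.2,0,0,0,0],[0,0,0.5,0,0,0,0],[0,0,0,0,0,0,0],[0,0,0,0,0,0,90],[0,0,0,0,0,0,140],[0,0,0,0,0,0,140],[0,0,0,0,0,0,140],[0,0,0,0,0,0,140],[0,0,0,0,0,0,140]], squeeze=20)

```text
time: 24.15
ee_pos: [0.4444, 0.1256, 0.028]
tool_rot: [0.0, 0.026, 1.0, 0.0]
wrist_force: [-0.9, -0.4, 4.5]
width: 0.582
finger_force: 19.9
```

Request:
servo_tool(rows=[[0,0,-1,0,0,0,140],[0,0,-2,0,0,0,140],[0,0,-1.4,0,0,8.5,140],[0,0,-1.4,0,0,8.5,140],[0,0,-1.4,0,0,8.5,140],[0,0,-1.4,0,0,8.5,140],[0,0,-1.4,0,0,8.5,140],[0,0,-1.4,0,0,8.5,140],[0,0,-1.4,0,0,8.5,140],[0,0,-1.4,0,0,8.5,140],[0,0,-1.4,0,0,8.5,140],[0,0,-1.4,0,0,8.2,140]])

```text
time: 25.35
ee_pos: [0.4435, 0.1252, 0.1983]
tool_rot: [-0.0, 0.695, 0.719, -0.0]
wrist_force: [-0.9, 0.1, -0.7]
width: 0.581
finger_force: 19.9
```

Request:
servo_tool(rows=[[-2,4,0,0,0,0,140],[-2,4,0,0,0,0,140],[-2,4,0,0,0,0,140],[-2,4,0,0,0,0,140],[-1.5,4.3,0,0,0,0,140],[0,0,0,0,0,0,140],[0,0,0,0,0,0,140],[0,0,0,0,0,0,140]])

```text
time: 26.15
ee_pos: [0.6495, 0.0392, 0.1974]
tool_rot: [-0.001, 0.692, 0.721, -0.0]
wrist_force: [-0.2, 0.1, -1.8]
width: 0.585
finger_force: 19.9
```

```bash
python3 - <<'E'
from h import *
t,R=tcp();p=look('wrist',['bed','up1_c','clamp_knob','clamp_pivot'],'b2')
look('top',['bed','up1_c','clamp_knob','handle'])
E
```

```text
t 26.1 tcp [0.6495 0.0392 0.1974] ytilt [ 0.999  0.041 -0.002] z [-0.002  0.001 -1.   ] w 53.9 F [-0.2  0.1 -1.8]
clamp_knob 0.93 [242.  80.] [0.5872 0.1577 0.068 ]
clamp_knob 0.31 [80. 17.] [0.4315 0.2294 0.068 ]
clamp_pivot 0.85 [321.  76.] [0.6459 0.1614 0.068 ]
bed 0.94 [301. 215.] [0.6527 0.0272 0.031 ]
up1_c 0.8 [375. 305.] [ 0.454  -0.1332  0.017 ]
clamp_knob 0.68 [518. 271.] [ 0.5178 -0.4272  0.068 ]
handle 0.74 [355. 210.] [ 0.6571 -0.0915  0.06  ]
```

View pics/b2.png

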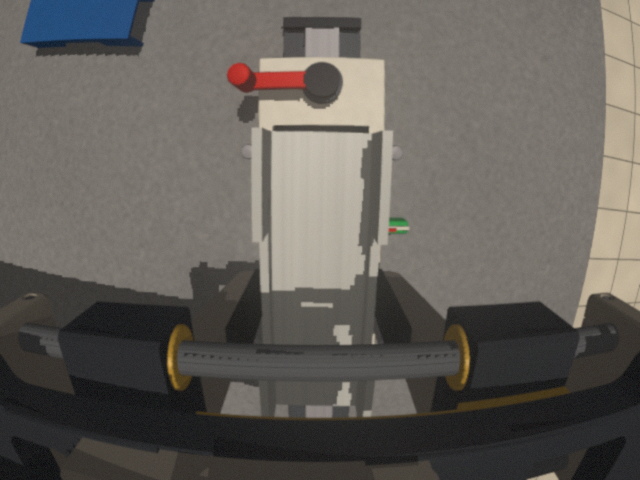

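The channel is held straight over the bed between the two visible stakes at (250,152) and (397,152), and the lever is clamped at (240,76).

Request:
servo_tool(rows=[[-0.2,0.15,3,0,0,0,140],[0,0,3,0,0,0,140],[0,0,3,0,0,0,140],[0,0,2.5,0,0,0,140],[0,0,1.2,0,0,0,140],[0,0,0.5,0,0,0,140],[0,0,0.3,0,0,0,140],[0,0,0.2,0,0,0,140],[0,0,0,0,0,0,140],[0,0,0,0,0,0,140]])

```text
time: 27.65
ee_pos: [0.6529, 0.0369, 0.0615]
tool_rot: [0.0, 0.693, 0.721, 0.001]
wrist_force: [-0.5, 0.3, -2.2]
width: 0.589
finger_force: 19.9
```

Request:
servo_tool(rows=[[0,-0.15,0.2,0,0,0,140],[0,0,0.2,0,0,0,140],[0,0,0,0,0,0,140],[0,0,0,0,0,0,140]])

```text
time: 28.05
ee_pos: [0.6513, 0.0367, 0.059]
tool_rot: [-0.0, 0.693, 0.721, 0.001]
wrist_force: [-4.1, 0.6, 13.7]
width: 0.584
finger_force: 19.9
```

Request:
servo_tool(rows=[[0,0,0,0,0,0,60],[0,0,0,0,0,0,0],[0,0,0,0,0,0,0],[0,0,-2,0,0,0,0],[0,0,-4,0,0,0,0],[0,0,-4,0,0,0,0],[0,0,-4,0,0,0,0],[3,-3.4,0,0,0,0,0],[3.2,-3.5,0,0,0,0,0],[3.2,-3.5,0,0,0,0,0],[3.2,-3.5,0,0,0,0,0],[3.2,-3.5,0,0,0,0,0]])

```text
time: 29.25
ee_pos: [0.469, 0.1885, 0.1965]
tool_rot: [-0.0, 0.693, 0.721, 0.0]
wrist_force: [0.0, 1.7, -0.3]
width: 1.002
finger_force: 0.0
```

Request:
servo_tool(rows=[[3.2,-3.5,0,0,0,0,0],[3.2,-3.5,0,0,0,0,0],[0,0,0.5,0,0,-8,0],[0,0,0.5,0,0,-8,0],[0,0,0.5,0,0,-8,0],[0,0,0.5,0,0,-8,0],[0,0,0.5,0,0,-8,0],[0,0,0.5,0,0,-8,0],[0,0,0.5,0,0,-8,0],[0,0,0.5,0,0,-8,0],[0,0,0.5,0,0,-8,0],[0,0,0.5,0,0,-8,0]])

```text
time: 30.45
ee_pos: [0.3981, 0.2485, 0.1464]
tool_rot: [0.0, 0.064, 0.998, -0.0]
wrist_force: [-0.0, -0.2, -0.8]
width: 0.997
finger_force: 0.0
```

Request:
servo_tool(rows=[[0,0,0,0,0,0,0],[0,0,0,0,0,0,0]])

```text
time: 30.65
ee_pos: [0.3982, 0.2484, 0.1467]
tool_rot: [-0.0, 0.069, 0.998, -0.0]
wrist_force: [-0.1, 0.4, -0.4]
width: 0.999
finger_force: 0.0
```

```bash
cat >> h.py <<'E'
def blue(p,z,fish=True):
    im=p['image'].astype(int);m=((im[:,:,2]>im[:,:,0]+40)&(im[:,:,2]>im[:,:,1]+25)).astype(np.uint8)
    k,l,s,c=cv2.connectedComponentsWithStats(m)
    for i in range(1,k):
        if s[i,4]>300:
            ys,xs=np.nonzero(l==i);V=im[ys,xs].sum(1)
            cs,_=cv2.findContours((l==i).astype(np.uint8),0,1);C=max(cs,key=cv2.contourArea)[:,0,:]
            P=np.array([at(p,u,z,fish)[:2] for u in C],np.float32);(cx,cy),(w,h),a=cv2.minAreaRect(P)
            if w<h:w,h,a=h,w,a+90
            print('blue px',c[i].round(),'c %.4f %.4f L %.3f W %.3f ang %.1f'%(cx,cy,w,h,(a+90)%180-90))
E
python3 - <<'E'
from h import *
t,R=tcp();p=look('wrist',['down1_c'],'b3');blue(p,.034)
q=look('top',['down1_c','pointer','mark_line','clamp_knob'],'b3t');blue(q,.034,False)
E
```

```text
t 30.6 tcp [0.3982 0.2484 0.1467] ytilt [ 0.137  0.991 -0.   ] z [-0. -0. -1.] w 91.9 F [-0.1  0.4 -0.4]
down1_c 0.97 [321. 231.] [0.3938 0.2508 0.017 ]
blue px [317. 233.] c 0.3959 0.2501 L 0.150 W 0.054 ang -8.6
down1_c 0.65 [197. 333.] [0.3973 0.2535 0.017 ]
pointer 0.91 [294. 192.] [0.7083 0.0427 0.03  ]
mark_line 0.44 [292. 188.] [0.7183 0.0473 0.023 ]
clamp_knob 0.8 [238. 241.] [0.5881 0.1598 0.068 ]
clamp_knob 0.43 [440. 312.] [ 0.4358 -0.2592  0.068 ]
blue px [442. 311.] c 0.4388 -0.2706 L 0.150 W 0.059 ang 6.6
blue px [202. 310.] c 0.4453 0.2401 L 0.055 W 0.048 ang 81.7
blue px [192. 363.] c 0.3367 0.2566 L 0.055 W 0.032 ang 80.1
```

View pics/b3.png

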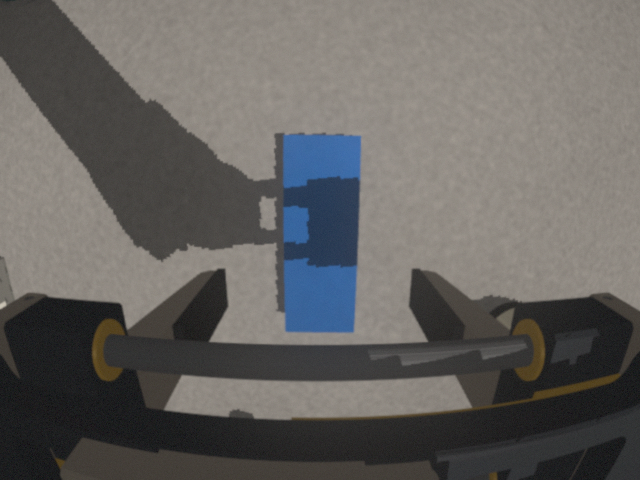

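The blue channel is centred at (320,232) and measures exactly 150 x 54 mm. I'll grasp it high, with the fingertips 16 mm above the table.

Request:
servo_tool(rows=[[0.2,0.15,3,0,0,0.7,0],[0,0,4,0,0,0,0],[0,0,3,0,0,0,0],[0,0,0.9,0,0,0,0],[0,0,0,0,0,0,0],[0,0,0,0,0,0,90],[0,0,0,0,0,0,140],[0,0,0,0,0,0,140],[0,0,0,0,0,0,140],[0,0,0,0,0,0,140],[0,0,0,0,0,0,140]])

```text
time: 32.1
ee_pos: [0.3965, 0.2506, 0.0381]
tool_rot: [0.0, 0.073, 0.997, 0.0]
wrist_force: [-0.7, -0.1, 5.5]
width: 0.585
finger_force: 20.0
```

Request:
servo_tool(rows=[[0,0,-1,0,0,0,140],[0,0,-2,0,0,0,140],[0,0,-1.3,0,0,8,140],[0,0,-1.3,0,0,8,140],[0,0,-1.3,0,0,8,140],[0,0,-1.3,0,0,8,140],[0,0,-1.3,0,0,8,140],[0,0,-1.3,0,0,8,140],[0,0,-1.3,0,0,8,140],[0,0,-1.3,0,0,8,140],[0,0,-1.3,0,0,8,140],[0,0,-1.5,0,0,7.3,140]])

```text
time: 33.3
ee_pos: [0.3956, 0.2499, 0.2001]
tool_rot: [-0.0, 0.695, 0.719, -0.001]
wrist_force: [-0.1, 0.8, -2.3]
width: 0.584
finger_force: 20.0
```

```bash
python3 - <<'E'
from h import *
t,R=tcp()
q=look('top',['up1_c'],'b4t');chan(q,'up1_c',.06,False)
s=look('scene',[],'b4s')
a=cv2.imread('pics/b4t.png')[165:265,200:440];b=cv2.imread('pics/b4s.png')[170:370,230:430]
cv2.imwrite('pics/b4.png',cv2.vconcat([cv2.resize(a,(720,300)),cv2.copyMakeBorder(cv2.resize(b,(300,300)),0,0,0,420,0)]))
E
```

```text
t 33.3 tcp [0.3956 0.2499 0.2001] ytilt [ 0.999  0.035 -0.001] z [-0.001 -0.    -1.   ] w 53.7 F [-0.1  0.8 -2.3]
up1_c 0.94 [378. 305.] [ 0.4537 -0.1382  0.017 ]
up1_c 0.88 c 0.4460 -0.1311 L 0.144 W 0.056 ang -5.3
```

View pics/b4.png

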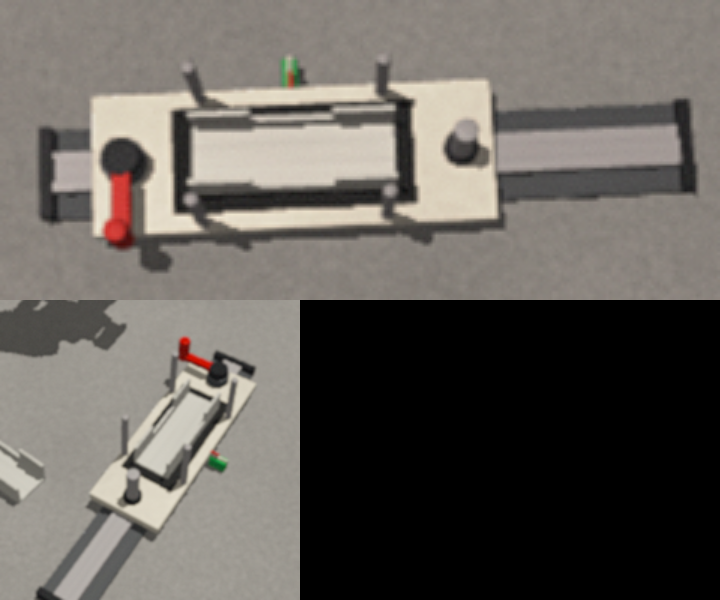

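Channel 1 sits centred on the bed between the stakes. Carrying the blue one over, 9 mm towards the robot.

Request:
servo_tool(rows=[[-3.2,3.4,0,0,0,-0.3,140],[-3.2,3.4,0,0,0,0,140],[-3.2,3.4,0,0,0,0,140],[-3.2,3.4,0,0,0,0,140],[-3.2,3.4,0,0,0,0,140],[-3.2,3.4,0,0,0,0,140],[-3.1,3.4,0,0,0,0,140],[0,0,3,0,0,0,140],[0,0,1.5,0,0,0,140],[0,0,0,0,0,0,140],[0,0,0,0,0,0,140]])

```text
time: 34.6
ee_pos: [0.6433, 0.0395, 0.1541]
tool_rot: [-0.001, 0.69, 0.724, -0.0]
wrist_force: [0.8, -0.5, -1.2]
width: 0.583
finger_force: 20.0
```

```bash
python3 - <<'E'
from h import *
t,R=tcp();p=look('wrist',['clamp_pivot','clamp_knob','pointer'],'b5')
E
```

```text
t 34.6 tcp [0.6433 0.0395 0.1541] ytilt [ 0.999  0.048 -0.002] z [-0.002  0.    -1.   ] w 53.6 F [ 0.8 -0.5 -1.2]
clamp_pivot 0.87 [332.  65.] [0.646  0.1606 0.068 ]
clamp_knob 0.63 [241.  64.] [0.5878 0.1598 0.068 ]
clamp_knob 0.44 [408. 242.] [0.7024 0.0492 0.068 ]
pointer 0.79 [408. 244.] [0.7128 0.0385 0.03  ]
pointer 0.17 [317. 285.] [0.6441 0.002  0.03  ]
```

View pics/b5.png

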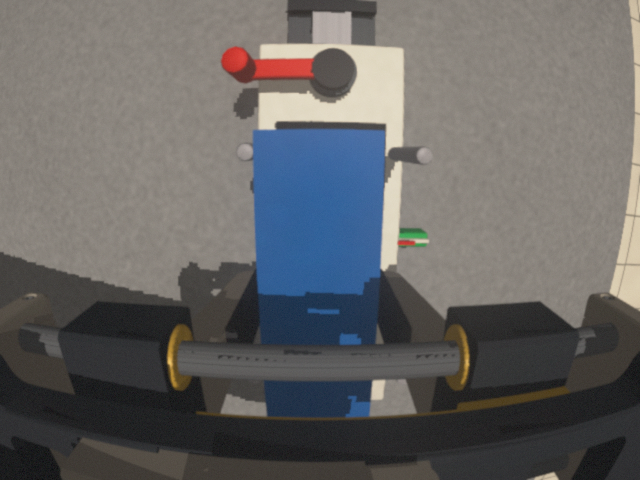

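The blue channel hangs over the bed, clear of the stakes at (245,152) and (425,155), shifted towards the robot as meant. Descending in stages.

Request:
servo_tool(rows=[[-0.3,-0.1,1,0,0,0.2,140],[0,0,1.5,0,0,0,140],[0,0,1.5,0,0,0,140],[0,0,0.5,0,0,0,140],[0,0,0,0,0,0,140],[0,0,0,0,0,0,140]])

```text
time: 35.4
ee_pos: [0.6434, 0.0351, 0.1095]
tool_rot: [0.0, 0.692, 0.722, -0.0]
wrist_force: [-0.0, -0.5, -2.4]
width: 0.586
finger_force: 20.0
```

Request:
servo_tool(rows=[[0.1,-0.1,0.5,0,0,0,140],[0,0,0.5,0,0,0,140],[0,0,0.5,0,0,0,140],[0,0,0.5,0,0,0,140],[0,0,0.5,0,0,0,140],[0,0,0,0,0,0,140]])

```text
time: 36.0
ee_pos: [0.6417, 0.0362, 0.0837]
tool_rot: [-0.0, 0.692, 0.722, -0.001]
wrist_force: [0.0, 0.4, -1.6]
width: 0.583
finger_force: 20.0
```

Inserted without any contact force. Down to the seat next.

Request:
servo_tool(rows=[[0,0,0.4,0,0,0,140],[0,0,0.4,0,0,0,140],[0,0,0.2,0,0,0,140],[0,0,0.1,0,0,0,140],[0,0,0,0,0,0,140],[0,0,0,0,0,0,140]])

```text
time: 36.6
ee_pos: [0.6423, 0.0362, 0.0738]
tool_rot: [0.0, 0.692, 0.722, 0.0]
wrist_force: [0.1, -0.2, -1.4]
width: 0.586
finger_force: 20.0
```

Request:
servo_tool(rows=[[0,0,0.1,0,0,0,140],[0,0,0.1,0,0,0,140],[0,0,0,0,0,0,140],[0,0,0,0,0,0,140]])

```text
time: 37.0
ee_pos: [0.6425, 0.0362, 0.0732]
tool_rot: [-0.0, 0.692, 0.722, 0.001]
wrist_force: [-4.3, 1.3, 8.3]
width: 0.586
finger_force: 20.0
```

Request:
servo_tool(rows=[[0,0,0,0,0,0,60],[0,0,0,0,0,0,0],[0,0,0,0,0,0,0],[0,0,-2,0,0,0,0],[0,0,-4,0,0,0,0],[0,0,-4,0,0,0,0],[0,0,-2,0,0,0,0],[-3.3,-4,0,0,0,0,0],[-3.3,-4,0,0,0,0,0],[-3.3,-4,0,0,0,0,0],[-3.3,-4,0,0,0,0,0],[-3.3,-3.7,0,0,0,0,0]])

```text
time: 38.2
ee_pos: [0.4562, -0.133, 0.1916]
tool_rot: [0.0, 0.692, 0.722, 0.0]
wrist_force: [0.5, -1.4, 1.4]
width: 1.002
finger_force: 0.0
```

Request:
servo_tool(rows=[[0,0,0.6,0,0,-8.3,0],[0,0,0.6,0,0,-8.3,0],[0,0,0.6,0,0,-8.3,0],[0,0,0.6,0,0,-8.3,0],[0,0,0.6,0,0,-8.3,0],[0,0,0.6,0,0,-8.3,0],[0,0,0.6,0,0,-8.3,0],[0,0,0.6,0,0,-8.3,0],[0,0,0.6,0,0,-8.3,0],[0,0,0.6,0,0,-8.3,0],[0,0,0,0,0,0,0],[0,0,0,0,0,0,0]])

```text
time: 39.4
ee_pos: [0.4579, -0.1323, 0.1317]
tool_rot: [0.0, 0.042, 0.999, 0.0]
wrist_force: [-0.3, 0.0, 0.4]
width: 1.001
finger_force: 0.0
```

```bash
cat >> h.py <<'E'
def rectmask(p,m,z,fish):
    C,_=cv2.findContours(m.astype(np.uint8),0,1);C=max(C,key=cv2.contourArea)[:,0,:]
    P=np.array([at(p,u,z,fish)[:2] for u in C],np.float32);(cx,cy),(w,h),a=cv2.minAreaRect(P)
    if w<h:w,h,a=h,w,a+90
    print('rect c %.4f %.4f L %.3f W %.3f ang %.1f'%(cx,cy,w,h,(a+90)%180-90))
E
python3 - <<'E'
from h import *
t,R=tcp();p=look('wrist',['up1_c'],'b6')
for d in r.outline_of('up1_c',p)[:2]:print(d['score'],d['bbox']);rectmask(p,d['pixels'],.034,True)
# bright web
im=p['image'].astype(int);hsv=cv2.cvtColor(p['image'],cv2.COLOR_RGB2HSV)
roi=im[100:345,220:420].mean(2)
print(np.round(roi[::12,::8]).astype(int))
q=look('top',['pointer','mark_line'],'b6t');blue(q,.069,False)
for d in r.outline_of('up1_c',q)[:2]:print(d['score'],d['bbox']);rectmask(q,d['pixels'],.025,False)
E
```

```text
t 39.4 tcp [ 0.4579 -0.1323  0.1317] ytilt [0.084 0.996 0.   ] z [ 0.  0. -1.] w 92.1 F [-0.3  0.   0.4]
up1_c 0.65 [316. 230.] [ 0.4491 -0.1335  0.017 ]
0.69 [276.0, 126.0, 359.8, 333.7]
rect c 0.4489 -0.1337 L 0.150 W 0.054 ang -5.2
[[133 136 138 135 144 136 144 136 145 143 141 148 144 143 143 140 140 143
  140 138 140 143 142 143 138]
 [130 139 141 139 143 144 145 144 146 142 141 146 143 147 143 142 140 138
  142 139 140 138 141 138 137]
 [ 72  81 138 144 137 139 134 160 141 142 145 140 143 143 142 123 142 159
  146 137 144 138 142 141 139]
 [ 75  74 131 142 140 144 103 196 127 208 211 209 211 211 212 111 104 201
  141 140 139 141 141 140 141]
 [ 72  75 145 139 142 144 120 190 138 206 211 211 210 210 211 110 100 199
  140 140 134 143 142 143 146]
 [ 73  76 137 137 143 141  90 190 133 206 213 209 210 208 212 108  98 200
  138 139 138 141 138 146 143]
 [ 73  75  76  77 136 144 108 189 129 206 212 116 109 111 107 107  96 179
  141 142 136 134 139 144 143]
 [ 73  74  74  73  78  76  80 188  93 107 108 106 108 107 107 104  96  95
  140 137 139 140 143 141 139]
 [ 73  70  75  75  78  77
[... 881 characters left out ...]
185 140
  132 136 139 138 132 130  50]
 [ 43 110 135 137 141 139 140  94 133 202 203 200 204 203 199 105 187 134
  140 135 139 133 132 131  49]
 [ 39 140 136 139 138 147 139 142 136 187 191 186 192 195 196 179 193 135
  136 137 134 136 135 136 131]
 [133 138 142 140 145 144 143 143 153 147 141 140 141 140 141 140 192 135
  134 134 133 136 134 130 134]
 [140 135 137 143 139 135 141 144 143 141 143 141 134 140 139 139 141 135
  134 133 139 132 131 125 132]]
pointer 0.96 [293. 191.] [0.7088 0.0458 0.03  ]
mark_line 0.44 [295. 186.] [0.7225 0.0416 0.023 ]
blue px [297. 216.] c 0.6409 0.0347 L 0.151 W 0.055 ang -87.7
0.88 [363.4, 269.0, 377.1, 335.5]
rect c 0.4790 -0.1184 L 0.035 W 0.020 ang -1.7
```

Request:
servo_tool(rows=[[0.9,-0.2,3,0,0,0.4,0],[0,0,4,0,0,0,0],[0,0,2.9,0,0,0,0],[0,0,0.5,0,0,0,0],[0,0,0,0,0,0,0],[0,0,0,0,0,0,90],[0,0,0,0,0,0,140],[0,0,0,0,0,0,140],[0,0,0,0,0,0,140],[0,0,0,0,0,0,140],[0,0,0,0,0,0,140]])

```text
time: 40.85
ee_pos: [0.4491, -0.1332, 0.0281]
tool_rot: [0.0, 0.043, 0.999, 0.0]
wrist_force: [-0.4, 0.8, 5.9]
width: 0.583
finger_force: 20.0
```

Request:
servo_tool(rows=[[0,0,-1,0,0,0,140],[0,0,-2,0,0,0,140],[0,0,-1.4,0,0,8.3,140],[0,0,-1.4,0,0,8.3,140],[0,0,-1.4,0,0,8.3,140],[0,0,-1.4,0,0,8.3,140],[0,0,-1.4,0,0,8.3,140],[0,0,-1.4,0,0,8.3,140],[0,0,-1.4,0,0,8.3,140],[0,0,-1.4,0,0,8.3,140],[0,0,-1.4,0,0,8.3,140],[0,0,-1.4,0,0,8.1,140]])

```text
time: 42.05
ee_pos: [0.4481, -0.1331, 0.1983]
tool_rot: [-0.001, 0.695, 0.719, 0.0]
wrist_force: [0.3, -0.4, -2.4]
width: 0.586
finger_force: 20.0
```

Request:
servo_tool(rows=[[2.7,3.5,0,0,0,0,140],[2.7,3.5,0,0,0,0,140],[2.7,3.5,0,0,0,0,140],[2.7,3.5,0,0,0,0,140],[2.7,3.5,0,0,0,0,140],[2.7,3.4,0,0,0,0,140],[0,0,2,0,0,0,140],[0,0,1,0,0,0,140],[0,0,0,0,0,0,140],[0,0,0,0,0,0,140]])

```text
time: 43.05
ee_pos: [0.6507, 0.0355, 0.1681]
tool_rot: [-0.0, 0.694, 0.72, -0.0]
wrist_force: [0.1, 0.7, -1.6]
width: 0.58
finger_force: 20.0
```

Request:
servo_tool(rows=[[0.1,0.05,2,0,0,-0.2,140],[0,0,2,0,0,0,140],[0,0,1.5,0,0,0,140],[0,0,0.8,0,0,0,140],[0,0,0.3,0,0,0,140],[0,0,0,0,0,0,140],[0,0,0,0,0,0,140]])

```text
time: 43.75
ee_pos: [0.6523, 0.0376, 0.1025]
tool_rot: [0.0, 0.692, 0.722, 0.001]
wrist_force: [0.0, -0.5, -1.9]
width: 0.585
finger_force: 20.0
```

Request:
servo_tool(rows=[[-0.1,-0.1,0.3,0,0,0,140],[0,0,0.15,0,0,0,140],[0,0,0.1,0,0,0,140],[0,0,0,0,0,0,140],[0,0,0,0,0,0,140]])

```text
time: 44.25
ee_pos: [0.6509, 0.0365, 0.0971]
tool_rot: [-0.0, 0.692, 0.722, 0.0]
wrist_force: [-3.1, 0.9, 5.3]
width: 0.584
finger_force: 20.0
```

Request:
servo_tool(rows=[[0,0,0,0,0,0,60],[0,0,0,0,0,0,0],[0,0,0,0,0,0,0],[0,0,-2,0,0,0,0],[0,0,-4,0,0,0,0],[0,0,-4,0,0,0,0],[-3.7,-2.8,0,0,0,0,0],[-3.7,-2.8,0,0,0,0,0],[-3.7,-2.8,0,0,0,0,0],[-3.7,-2.8,0,0,0,0,0],[-3.7,-2.8,0,0,0,0,0],[-3.7,-2.8,0,0,0,0,0]])

```text
time: 45.45
ee_pos: [0.4915, -0.1938, 0.1975]
tool_rot: [0.001, 0.692, 0.722, 0.001]
wrist_force: [1.0, -0.5, -0.1]
width: 1.0
finger_force: 0.0
```

Request:
servo_tool(rows=[[-3.7,-2.8,0,0,0,0,0],[-3.7,-2.8,0,0,0,8.5,0],[0,0,0.5,0,0,8.5,0],[0,0,0.5,0,0,8.5,0],[0,0,0.5,0,0,8.5,0],[0,0,0.5,0,0,8.5,0],[0,0,0.5,0,0,8.5,0],[0,0,0.5,0,0,8.5,0],[0,0,0.5,0,0,8.5,0],[0,0,0.5,0,0,8.5,0],[0,0,0.5,0,0,8.5,0],[0,0,0.5,0,0,0,0]])

```text
time: 46.65
ee_pos: [0.44, -0.2688, 0.1467]
tool_rot: [0.0, 0.998, 0.065, 0.0]
wrist_force: [-0.1, 0.1, 0.1]
width: 0.998
finger_force: 0.0
```

Request:
servo_tool(rows=[[0,0,0,0,0,0,0],[0,0,0,0,0,0,0]])

```text
time: 46.85
ee_pos: [0.4398, -0.2686, 0.1466]
tool_rot: [-0.0, 0.998, 0.066, 0.0]
wrist_force: [0.0, -0.3, 0.2]
width: 1.003
finger_force: 0.0
```

```bash
python3 - <<'E'
from h import *
t,R=tcp();p=look('wrist',['down1_c'],'b7');blue(p,.034)
q=look('top',['down1_c','amber_center'],'b7t');blue(q,.034,False)
s=r.snapshot('scene')
for n,pp,f in(('top',q,False),('scene',s,False)):
  for d in r.outline_of('up1_c',pp)[:3]:print(n,d['score'],d['bbox']);rectmask(pp,d['pixels'],.09,f)
E
```

```text
t 46.9 tcp [ 0.4398 -0.2686  0.1466] ytilt [ 0.132 -0.991 -0.   ] z [ 0.001  0.    -1.   ] w 92.2 F [ 0.  -0.3  0.2]
blue px [325. 191.] c 0.4699 -0.2690 L 0.090 W 0.054 ang 6.9
blue px [323. 280.] c 0.4111 -0.2762 L 0.027 W 0.011 ang 12.0
down1_c 0.82 [293. 219.] [0.6486 0.0457 0.017 ]
amber_center 0.71 [299. 207.] [0.6603 0.0303 0.075 ]
blue px [436. 284.] c 0.4964 -0.2640 L 0.059 W 0.034 ang -83.5
top 0.74 [263.3, 191.9, 335.1, 226.0]
rect c 0.6485 0.0342 L 0.151 W 0.062 ang -88.1
scene 0.68 [320.8, 216.7, 379.3, 276.1]
rect c 0.6503 0.0364 L 0.170 W 0.065 ang -87.2
scene 0.39 [292.1, 195.2, 404.5, 323.4]
rect c 0.6609 0.0072 L 0.314 W 0.136 ang -86.7
```

```bash
python3 - <<'E'
from h import *
p=snap('wrist');im=p['image'].astype(int)
m=(im[:,:,2]>im[:,:,0]*1.5)&(im[:,:,2]>im[:,:,0]+15);m=cv2.morphologyEx(m.astype(np.uint8),cv2.MORPH_CLOSE,np.ones((5,5)))
rectmask(p,m,.034,True);ys,xs=np.nonzero(m);print(xs.min(),xs.max(),ys.min(),ys.max())
for d in r.outline_of('down1_c',p)[:2]:print(d['score'],d['bbox']);rectmask(p,d['pixels'],.034,True)
E
```

```text
rect c 0.4397 -0.2725 L 0.150 W 0.054 ang 6.6
0 363 0 334
0.75 [0.0, 0.0, 73.3, 17.5]
rect c 0.6277 0.0501 L 0.042 W 0.015 ang 79.0
```

Request:
servo_tool(rows=[[0,0.4,3,0,0,1,0],[0,0,4,0,0,0,0],[0,0,3,0,0,0,0],[0,0,0.9,0,0,0,0],[0,0,0,0,0,0,0],[0,0,0,0,0,0,90],[0,0,0,0,0,0,140],[0,0,0,0,0,0,140],[0,0,0,0,0,0,140],[0,0,0,0,0,0,140],[0,0,0,0,0,0,140]])

```text
time: 48.45
ee_pos: [0.4404, -0.2723, 0.0375]
tool_rot: [-0.0, 0.998, 0.056, 0.0]
wrist_force: [-0.2, 1.3, 3.6]
width: 0.586
finger_force: 20.0
```

Request:
servo_tool(rows=[[0,0,-1.5,0,0,0,140],[0,0,-1.8,0,0,-8.5,140],[0,0,-1.8,0,0,-8.5,140],[0,0,-1.8,0,0,-8.5,140],[0,0,-1.8,0,0,-8.5,140],[0,0,-1.8,0,0,-8.5,140],[0,0,-1.8,0,0,-8.5,140],[0,0,-1.8,0,0,-8.5,140],[0,0,-1.8,0,0,-8.5,140],[0,0,-1.4,0,0,-8.5,140],[0,0,0,0,0,-8.5,140],[0,0,0,0,0,-0.9,140]])

```text
time: 49.65
ee_pos: [0.44, -0.2724, 0.2104]
tool_rot: [0.0, 0.692, 0.722, 0.001]
wrist_force: [0.2, -0.6, -2.0]
width: 0.584
finger_force: 20.0
```

Request:
servo_tool(rows=[[3.75,2.7,0,0,0,0,140],[3.75,2.7,0,0,0,0,140],[3.75,2.7,0,0,0,0,140],[3.75,2.7,0,0,0,0,140],[3.75,2.7,0,0,0,0,140],[3.75,2.7,0,0,0,0,140],[3.75,2.7,0,0,0,0,140],[3.75,2.5,0,0,0,0,140],[0,0,2,0,0,0,140],[0,0,0.5,0,0,0,140],[0,0,0,0,0,0,140],[0,0,0,0,0,0,140]])

```text
time: 50.85
ee_pos: [0.6414, 0.0341, 0.1855]
tool_rot: [0.0, 0.694, 0.72, -0.0]
wrist_force: [-0.0, 0.2, -0.8]
width: 0.586
finger_force: 20.0
```

```bash
python3 - <<'E'
from h import *
t,R=tcp();p=snap('wrist');im=p['image'].astype(int)
m=(im[:,:,2]>im[:,:,0]*1.5)&(im[:,:,2]>im[:,:,0]+15);m[345:]=0;rectmask(p,m,t[2]-.004,True)
E
```

```text
t 50.9 tcp [0.6414 0.0341 0.1855] ytilt [ 0.999  0.037 -0.   ] z [-0.    -0.001 -1.   ] w 53.9 F [-0.   0.2 -0.8]
rect c 0.6401 0.0606 L 0.097 W 0.055 ang -87.9
```

Request:
servo_tool(rows=[[0.2,0,1.5,0,0,-0.2,140],[0,0,1.5,0,0,0,140],[0,0,0.7,0,0,0,140],[0,0,0.3,0,0,0,140],[0,0,0,0,0,0,140],[0,0,0,0,0,0,140]])

```text
time: 51.5
ee_pos: [0.6419, 0.0378, 0.1454]
tool_rot: [0.0, 0.691, 0.722, 0.0]
wrist_force: [-0.2, 0.0, -0.9]
width: 0.586
finger_force: 20.0
```

Request:
servo_tool(rows=[[-0.1,0,0.5,0,0,0,140],[0,0,0.5,0,0,0,140],[0,0,0.5,0,0,0,140],[0,0,0.5,0,0,0,140],[0,0,0.5,0,0,0,140],[0,0,0.4,0,0,0,140],[0,0,0,0,0,0,140],[0,0,0,0,0,0,140]])

```text
time: 52.3
ee_pos: [0.6417, 0.0369, 0.1161]
tool_rot: [0.0, 0.691, 0.723, -0.0]
wrist_force: [0.2, -0.1, -1.2]
width: 0.586
finger_force: 20.0
```

Request:
servo_tool(rows=[[0,0,0.3,0,0,0,140],[0,0,0.2,0,0,0,140],[0,0,0.1,0,0,0,140],[0,0,0.1,0,0,0,140],[0,0,0,0,0,0,140],[0,0,0,0,0,0,140]])

```text
time: 52.9
ee_pos: [0.6417, 0.037, 0.1105]
tool_rot: [-0.0, 0.691, 0.723, 0.0]
wrist_force: [-3.8, 0.8, 7.4]
width: 0.583
finger_force: 20.0
```

Seated at z = 0.1105, exactly as predicted. Releasing and backing off.

Request:
servo_tool(rows=[[0,0,0,0,0,0,60],[0,0,0,0,0,0,0],[0,0,0,0,0,0,0],[0,0,-2,0,0,0,0],[0,0,-4,0,0,0,0],[0,0,-4,0,0,0,0],[-2,-4,-2,0,0,0,0],[-2,-4,0,0,0,0,0],[-2,-4,0,0,0,0,0],[-2,-4,0,0,0,0,0],[0,0,0,0,0,0,0],[0,0,0,0,0,0,0]])

```text
time: 54.1
ee_pos: [0.4853, -0.0499, 0.2295]
tool_rot: [-0.0, 0.692, 0.722, 0.001]
wrist_force: [0.6, 1.1, -0.4]
width: 1.0
finger_force: 0.0
```

```bash
python3 - <<'E'
from h import *
tcp();q=look('top',['pointer','mark_line','clamp_knob','clamp_pivot','amber_center','redcap_center']);blue(q,.107,False)
w=look('wrist',['pointer','mark_line','clamp_knob','clamp_pivot']);blue(w,.107)
s=look('scene',['pointer','mark_line','clamp_knob','clamp_pivot']);blue(s,.107,False)
E
```

```text
t 54.1 tcp [ 0.4853 -0.0499  0.2295] ytilt [0.999 0.043 0.001] z [ 0.001  0.002 -1.   ] w 92.0 F [ 0.6  1.1 -0.4]
pointer 0.98 [293. 192.] [0.7076 0.044  0.03  ]
mark_line 0.67 [520. 271.] [ 0.5227 -0.4517  0.023 ]
mark_line 0.59 [292. 188.] [0.7197 0.0464 0.023 ]
mark_line 0.5 [297. 213.] [0.6597 0.036  0.023 ]
clamp_knob 0.85 [239. 241.] [0.5887 0.1587 0.068 ]
clamp_pivot 0.63 [242. 215.] [0.6451 0.1535 0.068 ]
amber_center 0.95 [518. 271.] [ 0.5163 -0.4249  0.075 ]
redcap_center 0.66 [117. 276.] [0.5182 0.4177 0.055 ]
blue px [293. 212.] c 0.6402 0.0350 L 0.151 W 0.055 ang -87.4
clamp_knob 0.58 [444.   1.] [0.5867 0.1605 0.068 ]
clamp_pivot 0.67 [500.  13.] [0.642  0.1603 0.068 ]
blue px [516. 143.] c 0.6410 0.0367 L 0.150 W 0.055 ang -87.3
pointer 0.85 [373. 270.] [0.7099 0.0427 0.03  ]
pointer 0.72 [345. 237.] [0.6133 0.0874 0.03  ]
mark_line 0.52 [371. 275.] [0.7108 0.0338 0.023 ]
clamp_knob 0.58 [352. 205.] [0.5916 0.1494 0.068 ]
clamp_pivot 0.26 [142. 387.] [ 0.5134 -0.4222  0.068 ]
blue px [345. 237.] c 0.6457 0.0240 L 0.180 W 0.062 ang -87.1
```

Request:
servo_tool(rows=[[0.3,3.9,0,0,0,0,0],[0.3,3.9,0,0,0,0,0],[0.3,3.9,0,0,0,0,0],[0.3,3.9,0,0,0,0,0],[0.3,3.9,0,0,0,0,0],[0,3.6,0,0,0,0,0],[0,0,0,0,0,0,0],[0,0,0,0,0,0,0],[0,0,0,0,0,0,0]])

```text
time: 55.85
ee_pos: [0.7145, -0.0254, 0.2291]
tool_rot: [-0.0, 0.692, 0.722, -0.0]
wrist_force: [0.4, -0.1, -0.5]
width: 1.003
finger_force: 0.0
```

```bash
python3 - <<'E'
from h import *
tcp();p=look('wrist',['pointer','mark_line']);print(ray(p,(320,240))[0])
im=p['image'].astype(int);c=proj(p,(.716,.039,.026),True).astype(int);y0,x0=c[1]-25,c[0]-30
s=im[y0:y0+50,x0:x0+60];R,G,B=s[:,:,0],s[:,:,1],s[:,:,2]
for nm,m,z in(('red',(R>G+60)&(R>B+60),.03),('green',(G>R+35)&(G>B+30),.023)):
    y,x=np.nonzero(m)
    if len(x):print(nm,len(x),x.min()+x0,x.max()+x0,y.min()+y0,y.max()+y0,at(p,(x.mean()+x0,y.mean()+y0),z,True))
g=(G>R+35)&(G>B+30);gx=np.nonzero(g)[1];lo,hi=gx.min(),gx.max()
w=(s.min(2)>165);
for r_ in range(15,36):print(r_+y0,''.join('R' if (R>G+60)[r_,k] and (R>B+60)[r_,k] else 'G' if g[r_,k] else 'w' if w[r_,k] else '.' for k in range(60)))
E
```

```text
t 55.9 tcp [ 0.7145 -0.0254  0.2291] ytilt [ 0.999  0.043 -0.001] z [-0.001  0.    -1.   ] w 92.2 F [ 0.4 -0.1 -0.5]
pointer 0.83 [319. 156.] [0.7121 0.0351 0.03  ]
mark_line 0.77 [327. 154.] [0.7193 0.0366 0.023 ]
[0.71163102 0.04105259 0.37790776]
red 48 311 325 150 153 [0.71051523 0.03881511 0.03      ]
green 172 312 338 145 157 [0.71870716 0.0402578  0.023     ]
141 .....wwwwwwwwwwww...........................................
142 .....wwwwwwwwwwww...........................................
143 .....wwwwwwwwwwww...........................................
144 .....wwwwwwwwwwww...........................................
145 .....wwwwwwwwwwww....GGGGGG.................................
146 .....wwwwwwwwwwww...GGGGGGGGGGGGGGGGGGGGGGGGG...............
147 .....wwwwwwwwwwww..GGGGGGGGGGGGGGGGGGGGGGGGGGG..............
148 .....wwwwwwwwwwww...GGGGGGGGGGGGGGGGGGGGGGGGGG..............
149 .....wwwwwwwwwwww...........GGGGGGGGGGGGGGGGG...............
150 .....wwwwwwwwwwww.RRRR......................................
151 .....wwwwwwwwwwww.RRRRRRRRRRRRRRR.wwwwwwwwwwww..............
152 .....wwwwwwwwwwww.RRRRRRRRRRRRRRR....wwwwwwww...............
153 .....wwwwwwwwwwww.RRRRRRRRRRRRRR............................
154 .....wwwwwwwwwwww...............GGGGGGGGGGGG................
155 .....wwwwwwwwwwww....G.G.G.GGGGGGGGGGGGGGGGGGG..............
156 .....wwwwwwwwwwww...GGGGGGGGGGGGGGGGGGGGGGGGG...............
157 .....wwwwwwwwwwww............G.G.GGGGGGGGGG.................
158 .....wwwwwwwwwwww...........................................
159 .....wwwwwwwwwwww...........................................
160 .....wwwwwwwwwwww...........................................
161 .....wwwwwwwwwwww...........................................
```

```bash
python3 -c "
from rig import r
print(r.hand_in())"
```

```text
the job is handed in; nothing more can be done
None
```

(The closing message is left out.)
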